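Dress the candle corner of a flea-market stall

ROBOT

A 7-joint arm with a two-finger parallel gripper is mounted at the origin on the work surface. World frame = base frame: x ahead of the robot, y to its left, z up, the work surface at z = 0. Lengths are in m, angles in rad, forces in N, time in s.
With the tool pointing down it reaches from about 0.4 to 0.875 m from the base axis. Payload 19.3 kg.
Tool frame: the origin (TCP) lies midway between the tips of the shut fingers; the grasp point (between the pads) lies 19 mm behind it; z points along the fingers, y is the direction in which the jaws open and shut (so a half turn about z gives the same grasp; the last joint's range is limited). The gripper opens to 85 mm and grips with 20 to 120 N. Pads are 22 mm wide; open, the fingers measure 114 mm over their backs; the gripper's body (76 mm by 85 mm) begins 54 mm behind the grasp point. The pads swing forward as they close: fully open they stand 13 mm farther back than shut.
Start: joints at [-1.3, 0.521, -0.036, 1.599, 0.021, 1.021, -0.113], TCP at [0.209, 0.589, 0.206] pointing down, gripper open.
Joint ranges: [-2.91, 2.91], [-0.3, 2.13], [-1.5, 1.42], [0.17, 2.43], [-1.26, 4.41], [0.16, 1.93], [-2.52, 2.52]. Speed limits (rad/s): [1.89, 1.89, 2.39, 2.39, 3.01, 3.01, 3.01].

INTERFACE

Orientations are given as [roll, pitch, yaw] about the fixed x, y, z axes, in that order (R = Rz(yaw) Ry(pitch) Rx(roll)).
In Python, from workcell import telemetry, cams, workorder gives the robot as it stands. The module is installed in compiled form; this text tells all that it offers.
- The arm moves only by the tool apply_moves, never from a script. Its argument "steps" is a list of rows, each a list of 4 numbers: the shift along the tool's x, y, z in cm, then the turn about the tool's z in rad. A call has exactly 10 rows; each row is the pose to reach, as a shift and turn from the pose commanded when the call began, along the tool's axes at that moment; what a row does not reach only later rows make up. A row lasts 1/12 s, in which the tool goes at most 41.7 mm and 7.16 degrees, less where a joint would pass 70% of its speed; a pose out of reach is approached as far as the arm can. A call with a gripper value outside its range is refused whole. "claw" is the closure, from 0 (fully open) to 1 (shut), set as the call begins (left out, the last holds). The fingers move at their own pace and stop on an object; "force" is the grip in N (left out, the last holds). Time passes only in rows, so rows that repeat a pose let the fingers close, or fill a call up. It gives the time, the measured TCP pose, the force and the opening at its end, in the units of the state.
- telemetry.observe(): the state, without advancing time (a new reading comes with each control period).
- cams.grab_frame(name): name is "scene" or "top" or "wrist"; returns a dict with "color" (400x640x3 uint8, red, green, blue), "mtx" (3x3 intrinsics, pixels), "k1" (the pictures are not rectified: a ray, as slopes to the right and down, at radius r is drawn at 1 + k1 r^2 times it, then the intrinsics apply), "eye" and "orientation" of the camera in the world; the wrist camera has in their place "T_tool_cam" (4x4, takes a point from camera to tool coordinates, whose origin is the TCP and whose axes are the flange's). Camera axes: x right, y down, z forward; pixel columns grow to the right and rows downward; lengths in m; the calibration is good to about 2 mm. A picture is of the moment at which its call begins: read the wrist's pose just before it. There is no depth.
- workorder.job_done(): hands the job in, once; it reports no verdict.
Trained networks look in the newest picture that a camera, given by its name, has taken for a name from the list of things; names that differ only in an ending like _2 or _b are one class to them, and where a whole thing is asked for, a point or a joint stands for the part that bears it (a point fixed in the world has none). Each returns a list of dicts, best first, with "score" (0 to 1); they miss things now and then, are a little off and sometimes report something else, mostly with a low value. They report only what shows in the picture. A call takes as long as a camera call. They do not tell look-alikes from the thing itself.
- cams.find_in(camera, name): "box" ([left, top, width, height] in pixels, round what is visible of it).
- cams.pinpoint(camera, name): "uv" ([column, row] in pixels: a listed point, or the origin of a listed thing).
The state is a dict: "clock": time; "qpos": joint angles; "qd": joint speeds; "joint_efforts": joint torques, N m; "position": TCP position; "tool_rot": TCP orientation; "force": force on the tool from outside, world axes, zero at the start; "moment": the same for the moment, N m; "grip_width": finger opening in m.
Only numpy, scipy, OpenCV 4.12 (cv2) and the standard library are available. Lean on these libraries where they do the work, as an engineer would, in place of code of your own. Each camera call takes 0.05 s, during which the arm holds its last target. There are 200 camera calls.

TASK

Set up the candle corner of the stall: drop the two loose ivory candles foot first (wick end up) into the two empty cells of the sloping wooden holder, one in each, right down to the floor of the cell, and slide the black iron drip plate along the table, without lifting it, until it lies wholly on the square cork mat. Leave all the other goods where they are.

Things in the scene. Friction and masses are not known exactly. Their poses are not given: they have to be found in the camera images.
- candle_a_centre (a point): centre of one of two like ivory wax candles: straight eight-sided bar, 160 mm long, 30 mm across flats, 90 to 145 g. It starts lying on a flat (axis 15 mm up, two flats upright), wick end roughly towards the robot. x: along it to the wick end; z: up while it lies so.
- candle_a_foot (a point): middle of the same candle's flat foot face (the end without wick), 80 mm from its centre along -x; axes as at the centre
- candle_b_centre (a point): centre of one of two like ivory wax candles: straight eight-sided bar, 160 mm long, 30 mm across flats, 90 to 145 g. It starts lying on a flat (axis 15 mm up, two flats upright), wick end roughly towards the robot. x: along it to the wick end; z: up while it lies so.
- candle_b_foot (a point): middle of the same candle's flat foot face (the end without wick), 80 mm from its centre along -x; axes as at the centre
- display: sloping, smooth brown wooden holder on a dark base plate (120 x 210 mm), fixed: three square cells in a row along its level y axis, the one at the +y end already full (candle fixed, sticks out 70 mm). Its z axis runs along the cells from floor to mouth and leans 40 degrees from vertical, towards the robot's side. Origin: centre of its underside, 30 mm up; floor 8 mm, outer walls 6 mm, partitions 28 mm thick; mouths at z = 98 mm, 105 mm above the table
- cell_0 (a point): centre of the inner floor of the cell at the -y end of the sloping holder; axes as display. The cell is 44 x 44 mm inside and 90 mm deep (mouth centre 90 mm along +z), 72 mm from the next; a candle let go with its foot half-way down slides home and then sticks out 70 mm
- cell_1 (a point): centre of the inner floor of the middle cell of the sloping holder; axes as display. The cell is 44 x 44 mm inside and 90 mm deep (mouth centre 90 mm along +z), 72 mm from the next; a candle let go with its foot half-way down slides home and then sticks out 70 mm
- plate_centre (a point): centre of a round black iron drip plate, halfway up (8 mm above its underside): a shallow dish 124 mm across at the rim, 100 mm at its foot, 16 mm high, with a sloping rim wall 5 mm thick and a flat inner floor 5 mm above the table, about 92 mm across (114 mm at the rim); 300 to 520 g, slides on the table
- mat: square brown cork mat, 180 x 180 mm, lying flush with the table (no step to feel); origin at its centre, x and y along its sides
- candlestick: turned brass candlestick, foot 72 mm across, 135 mm high, standing between holder and mat; origin under its foot (bystander)
- pillbox: small low round brass box, 44 mm across, 28 mm high; origin under its centre (bystander)
- goblet: wine glass on a green foot, 64 mm across, 125 mm high; origin under its foot (bystander)
- red_vase: red glass cylinder vase, 84 mm across, 170 mm high; origin under its centre (bystander)
- snuffer: steel candle snuffer lying on the table, 180 mm long, 22 mm high; origin on the table near its middle, x along it (bystander)
- book: closed dark red book lying flat, 105 x 150 x 28 mm; origin under its centre (bystander)
Things that resemble listed ones, but are neither listed nor needed, are in the scene too. What is shaped like the part that bears candle_b_centre but green is not meant.

How it is judged:
At the end, for the whole second after the job is handed in: each of the two loose candles stands in a cell of its own, its foot within 20 mm of the centre of the cell's floor and its axis within 0.35 rad of the cell's; the plate lies flat on the table with its centre within 30 mm of the mat's centre along both sides of the mat ((distance between candle_a_foot and cell_0 below 0.02 m or distance between candle_a_foot and cell_1 below 0.02 m) and angle between the x axis of each of candle_a_centre, candle_b_centre and the z axis of display, either way round below 0.35 rad and (distance between candle_b_foot and cell_0 below 0.02 m or distance between candle_b_foot and cell_1 below 0.02 m) and x of plate_centre in the frame of mat between -0.03 and 0.03 m and y of plate_centre in the frame of mat between -0.03 and 0.03 m and height (world z) of plate_centre below 0.012 m and angle between plate_centre's own z axis and vertical below 0.1 rad); the robot touches nothing.
It fails at once if the iron plate is lifted off the table (height (world z) of plate_centre above 0.035 m).
It fails at once if one of the other goods is moved more than 30 mm (distance of any of candlestick, pillbox, goblet, red_vase, snuffer, book from where it was at the start of the episode above 0.03 m).
It also fails if it takes over 72 s, if anything falls off the work surface, if the arm or the gripper's body presses on something with over 40 N, if the wrist force passes 120 N, or if a joint passes its speed limit or range.

## Working session

There is one attempt and no reset: what is moved stays moved. The work goes in short steps, Python scripts to look and compute and a tool call to move; the robot and the scene stay as the last step left them, time stands still between calls to the robot, and variables do not carry over. Pictures are saved under pics/ and viewed, about 8 in all and at most 12, crops included, and the job is handed in when it is done.

Besides the shell and the picture viewer there is one more tool, called after "Emit:" as a command line: name --pt "numbers of a row" for each row, then --argument value for the rest. apply_moves: Moves the arm, as the interface text tells. Its arguments: {"type":"object","properties":{"steps":{"type":"array"},"claw":{"type":"number"},"force":{"type":"number"}},"required":["steps"]}

```bash
mkdir -p pics; cat > h.py <<'E'
import numpy as np, cv2
from scipy.spatial.transform import Rotation as R
from workcell import telemetry, cams, workorder
def rot(o):
    o=np.array(o,float)
    return o if o.shape==(3,3) else (R.from_euler('xyz',o).as_matrix() if o.size==3 else R.from_quat(o).as_matrix())
def grab(n):
    s=telemetry.observe(); f=cams.grab_frame(n)
    if n=='wrist':
        T=np.eye(4);T[:3,:3]=rot(s['tool_rot']);T[:3,3]=s['position'];T=T@np.array(f['T_tool_cam'])
        f['C'],f['Rm']=T[:3,3],T[:3,:3]
    else: f['C'],f['Rm']=np.array(f['eye']),rot(f['orientation'])
    return f
def ray(f,uv):
    K=np.array(f['mtx']);p=np.array([(uv[0]-K[0,2])/K[0,0],(uv[1]-K[1,2])/K[1,1]]);q=p.copy()
    for _ in range(20): q=p/(1+f['k1']*(q@q))
    return f['Rm']@np.array([q[0],q[1],1])
def atz(f,uv,z):
    d=ray(f,uv);return f['C']+d*(z-f['C'][2])/d[2]
def proj(f,P):
    c=f['Rm'].T@(np.array(P)-f['C']);q=c[:2]/c[2];q=q*(1+f['k1']*(q@q));K=np.array(f['mtx'])
    return np.array([K[0,0]*q[0]+K[0,2],K[1,1]*q[1]+K[1,2]])
def save(f,n): cv2.imwrite('pics/'+n,f['color'][:,:,::-1])
E
python3 - <<'E'
from h import *
np.set_printoptions(precision=3,suppress=True)
s=telemetry.observe();print(s)
Z=dict(candle_a_centre=.015,candle_a_foot=.015,display=.03,cell_0=.036,cell_1=.036,plate_centre=.008,mat=0,candlestick=0,pillbox=0,goblet=0,red_vase=0,snuffer=0,book=0)
for n in ['top','scene']:
    f=grab(n);save(f,n+'0.png');print(n,f['mtx'],f['k1'],f['eye'],f['orientation'])
    for k,z in Z.items():
        for d in cams.pinpoint(n,k)[:4]: print(k,np.array(d['uv']).round(),round(d['score'],2),atz(f,d['uv'],z))
E
```

```text
{'clock': 0.0, 'qpos': array([-1.3  ,  0.522, -0.036,  1.6  ,  0.021,  1.021, -0.113]), 'qd': array([-0.   ,  0.001,  0.   ,  0.001, -0.   , -0.   , -0.001]), 'joint_efforts': array([ -0.002, -92.709,   1.979, -36.993,   0.018,   0.008,   0.   ]), 'position': array([0.209, 0.589, 0.206]), 'tool_rot': array([-3.14 ,  0.   ,  2.801]), 'force': array([ 0.185, -0.033,  1.702]), 'moment': array([ 0.021,  0.013, -0.002]), 'grip_width': 0.08571961716402804}
top [[456.702   0.    317.84 ]
 [  0.    456.702 202.239]
 [  0.      0.      1.   ]] -0.05772044708013031 [0.441 0.006 1.452] [-3.109 -0.002 -1.583]
candle_a_centre [405. 209.] 0.57 [ 0.462 -0.274  0.015]
candle_a_centre [256. 145.] 0.33 [0.671 0.194 0.015]
candle_a_foot [386. 189.] 0.94 [ 0.526 -0.214  0.015]
display [377. 122.] 0.88 [ 0.737 -0.187  0.03 ]
cell_0 [404. 126.] 0.79 [ 0.721 -0.272  0.036]
cell_0 [376. 125.] 0.76 [ 0.727 -0.185  0.036]
cell_1 [404. 126.] 0.79 [ 0.721 -0.272  0.036]
cell_1 [376. 125.] 0.76 [ 0.727 -0.185  0.036]
plate_centre [315. 215.] 0.57 [0.447 0.01  0.008]
mat [257. 147.] 0.91 [0.667 0.194 0.   ]
mat [
[... 1067 characters left out ...]
]
cell_1 [203. 245.] 0.71 [ 0.726 -0.261  0.036]
cell_1 [484. 246.] 0.55 [0.508 0.464 0.036]
plate_centre [330. 204.] 0.89 [0.439 0.01  0.008]
plate_centre [250. 202.] 0.42 [ 0.501 -0.224  0.008]
plate_centre [452. 284.] 0.42 [0.642 0.397 0.008]
mat [369. 277.] 0.67 [0.675 0.185 0.   ]
mat [227. 247.] 0.23 [ 0.686 -0.215  0.   ]
candlestick [482. 244.] 0.18 [0.465 0.464 0.   ]
pillbox [301. 248.] 0.76 [ 0.626 -0.017  0.   ]
goblet [452. 284.] 0.6 [0.634 0.397 0.   ]
red_vase [167. 228.] 0.95 [ 0.668 -0.415  0.   ]
red_vase [174. 188.] 0.67 [ 0.501 -0.486  0.   ]
snuffer [485. 246.] 0.55 [0.471 0.472 0.   ]
book [173. 187.] 0.56 [ 0.497 -0.49   0.   ]
book [368. 278.] 0.37 [0.678 0.183 0.   ]
```

```bash
python3 - <<'E'
import cv2
a=cv2.imread('pics/top0.png')[80:280,140:520];cv2.imwrite('pics/t1.png',cv2.resize(a,None,fx=2.1,fy=2.1,interpolation=cv2.INTER_CUBIC))
E
```

```text
(no output)
```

View pics/t1.png

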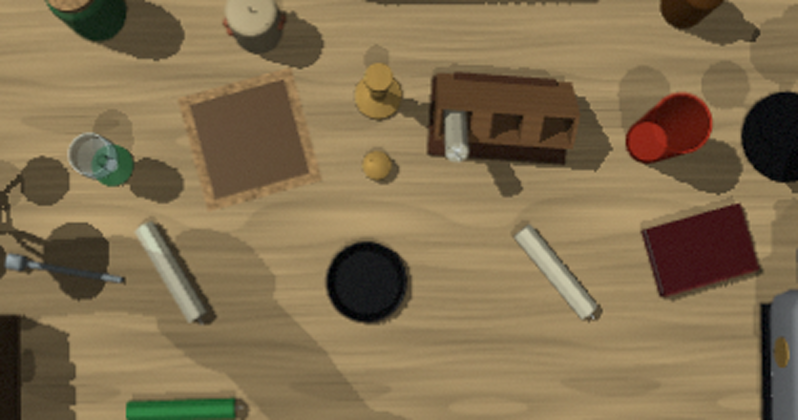

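View pics/scene0.png

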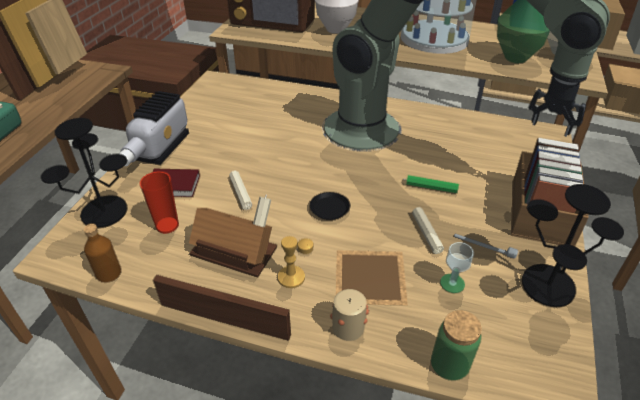

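The top view shows the loose ivory candles at about (390,190)-(422,230) and (210,189)-(237,231). Possible mix-ups are the green bar (226,275), the fixed candle in the holder (357,145) and the grey pillar candle (260,87). The plate is at (315,214) and the mat at (257,147). I choose the two ivory bars and check them in a crop.

```bash
cat >> h.py <<'E'
def to(p,yaw,s=None):
    s=s or telemetry.observe();Rt=rot(s['tool_rot']);d=Rt.T@(np.array(p)-s['position'])*100
    a=(s['tool_rot'][2]-yaw+np.pi)%(2*np.pi)-np.pi
    print('t',round(s['clock'],2),'TCP',np.round(s['position'],4),'yaw',round(s['tool_rot'][2],3),'-> shift cm',d.round(2),'turn',round(a,3))
E
python3 - <<'E'
from h import *
np.set_printoptions(precision=4,suppress=True)
f=grab('top');g=f['color'].astype(int)
hsv=cv2.cvtColor(f['color'],cv2.COLOR_RGB2HSV)
m=((hsv[...,1]<75)&(hsv[...,2]>110)).astype(np.uint8)
for nm,(x0,x1,y0,y1) in dict(R=(380,432,180,240),L=(200,246,180,240)).items():
    mm=np.zeros_like(m);mm[y0:y1,x0:x1]=m[y0:y1,x0:x1]
    n,l,st,c=cv2.connectedComponentsWithStats(mm);i=1+st[1:,4].argmax()
    r=cv2.minAreaRect(np.argwhere(l==i)[:,::-1].astype(np.float32))
    b=cv2.boxPoints(r);w=np.array([atz(f,q,.022) for q in b]);ctr=atz(f,r[0],.022)
    e=w[1]-w[0],w[2]-w[1];e=max(e,key=np.linalg.norm)
    print(nm,st[i],'ctr',ctr,'len',np.linalg.norm(w[1]-w[0]),np.linalg.norm(w[2]-w[1]),'ang',np.arctan2(e[1],e[0])%np.pi)
a,b=atz(f,(343.8,153.8),.01),atz(f,(409.5,157.6),.01);print(a,b,np.linalg.norm(a-b),'disp yaw',np.arctan2(*(a-b)[:2])*-1)
c=[atz(f,(140+x/2.1,80+y/2.1),0) for x,y in [(180,100),(292,68),(320,177),(210,206)]];print('mat',np.array(c),np.mean(c,0))
cv2.imwrite('pics/c.png',np.hstack([cv2.resize(f['color'][175:245,y:y+60,::-1],None,fx=6,fy=6,interpolation=cv2.INTER_CUBIC) for y in (195,377)]))
to((.47,-.27,.2),0.73)
E
```

```text
R [385 187  39  45 504] ctr [ 0.4595 -0.2709  0.022 ] len 0.03154651852327943 0.17000496193673778 ang 0.6807299048975208
L [204 186  31  48 412] ctr [0.47  0.31  0.022] len 0.029297450646895356 0.16340046379277012 ang 0.5133252121958041
[ 0.6405 -0.0824  0.01  ] [ 0.6261 -0.2913  0.01  ] 0.20945011304880884 disp yaw -0.06874189843673878
mat [[0.7314 0.2946 0.    ]
 [0.7782 0.1228 0.    ]
 [0.6103 0.0816 0.    ]
 [0.5683 0.2493 0.    ]] [0.6721 0.1871 0.    ]
t 1.45 TCP [0.2089 0.589  0.2061] yaw 2.801 -> shift cm [-53.32 -72.24   0.61] turn 2.071
```

View pics/c.png

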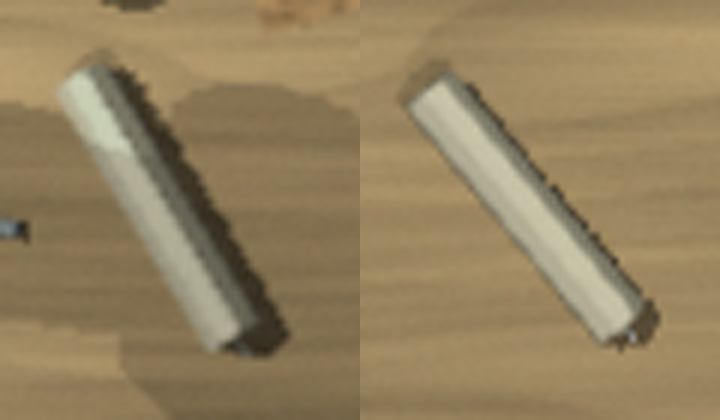

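The crop confirms two ivory candles with the wick at the robot end. I start with the left one, which is nearer to the arm.

Emit:
apply_moves --pt "-4 -2 0 0.12" --pt "-8 -4 0 0.24" --pt "-12 -6.5 0 0.36" --pt "-16 -9 0 0.48" --pt "-20 -11 0 0.6" --pt "-24 -13.5 0 0.72" --pt "-28 -16 0 0.84" --pt "-31 -17.5 0 0.96" --pt "-33.3 -18.9 0 1.08" --pt "-33.3 -18.9 0 1.2" --claw 0 --force 20

```text
clock: 2.28
position: [0.4638, 0.2935, 0.2067]
tool_rot: [3.139, 0.001, 1.588]
force: [0.9, -0.6, -0.9]
grip_width: 0.0853
```

Emit:
apply_moves --pt "0 0 0 0.12" --pt "0 0 0 0.24" --pt "0 0 0 0.36" --pt "0 0 0 0.48" --pt "0 0 0 0.6" --pt "0 0 0 0.72" --pt "0 0 0 0.84" --pt "0 0 0 0.96" --pt "0 0 0 1.08" --pt "0 0 0 1.08"

```text
clock: 3.12
position: [0.4595, 0.2998, 0.206]
tool_rot: [3.141, 0.0, 0.515]
force: [-0.3, 0.6, -0.3]
grip_width: 0.0856
```

```bash
cat > look.py <<'E'
from h import *
import sys
f=grab('wrist');save(f,sys.argv[1])
s=telemetry.observe();print(s['position'],s['tool_rot'],s['qpos'],s['clock'],s['force'],s['grip_width'])
for a in sys.argv[2:]:
    k,z=a.split(':')
    for d in cams.pinpoint('wrist',k)[:3]: print(k,np.round(d['uv']),round(d['score'],2),atz(f,d['uv'],float(z)).round(4))
E
python3 look.py w1.png candle_a_centre:.015 candle_a_foot:.015
```

```text
[0.45947656 0.2997903  0.20604085] [3.14124099e+00 7.45172141e-05 5.22833082e-01] [-1.11468514  0.46065668  0.59361272  1.82564053 -0.31042883  0.94914083
 -1.43423352] 3.1667 [ 0.43667565  0.94774021 -1.10414192] 0.08553930698735046
```

View pics/w1.png

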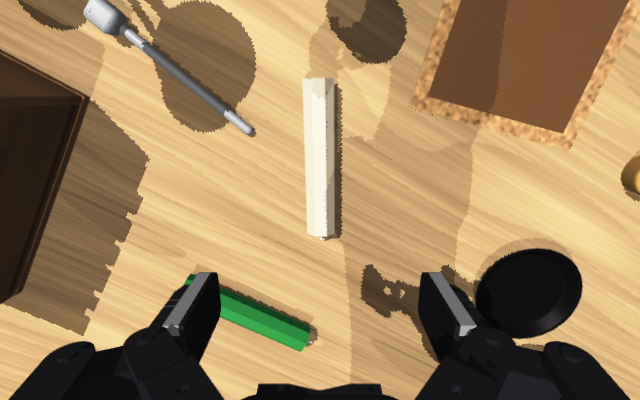

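```bash
cat >> h.py <<'E'
def wristcandle(f,foot,wick,z=.025):
    a,b=atz(f,foot,z),atz(f,wick,z);d=a-b;u=d/np.linalg.norm(d);c=(a+b)/2
    yaw=np.arctan2(u[1],u[0]);g=c-.02*u
    print('foot',a.round(4),'wick',b.round(4),'len',round(np.linalg.norm(d),4),'yaw',round(yaw,4),'grip',g.round(4))
    return g,yaw
E
python3 - <<'E'
from h import *
f=grab('wrist')
g,y=wristcandle(f,(319,79),(321,236))
to((g[0],g[1],.001),y)
E
```

```text
foot [0.5399 0.3462 0.025 ] wick [0.4017 0.2636 0.025 ] len 0.161 yaw 0.5383 grip [0.4537 0.2946 0.025 ]
t 3.32 TCP [0.4596 0.2997 0.2061] yaw 0.525 -> shift cm [-0.76  0.14 20.51] turn -0.014
```

Emit:
apply_moves --pt "-0.8 0.14 3 -0.014" --pt "-0.8 0.14 6 -0.014" --pt "-0.8 0.14 9 -0.014" --pt "-0.8 0.14 12 -0.014" --pt "-0.8 0.14 15 -0.014" --pt "-0.8 0.14 17.5 -0.014" --pt "-0.8 0.14 19 -0.014" --pt "-0.8 0.14 20 -0.014" --pt "-0.8 0.14 20.4 -0.014" --pt "-0.8 0.14 20.4 -0.014"

```text
clock: 4.15
position: [0.4534, 0.2943, 0.0019]
tool_rot: [-3.141, 0.0, 0.536]
force: [0.3, 0.1, -0.1]
grip_width: 0.0858
```

Emit:
apply_moves --pt "0 0 0 0" --pt "0 0 0 0" --pt "0 0 0 0" --pt "0 0 0 0" --pt "0 0 0 0" --pt "0 0 0 0" --pt "0 0 0 0" --pt "0 0 0 0" --pt "0 0 0 0" --pt "0 0 0 0" --claw 1 --force 25

```text
clock: 4.98
position: [0.4533, 0.2949, 0.0026]
tool_rot: [-3.141, -0.0, 0.535]
force: [-3.0, 0.6, 9.4]
grip_width: 0.0146
```

```bash
python3 look.py w2.png
```

```text
[0.45327972 0.29490909 0.00257607] [-3.14089433e+00 -4.17135083e-04  5.35111750e-01] [-0.95121469  0.74183766  0.37362739  1.97024073 -0.51776191  0.52302614
 -1.24728051] 5.0333 [-3.69877474  1.77463436  9.01630642] 0.015403650750453251
```

View pics/w2.png

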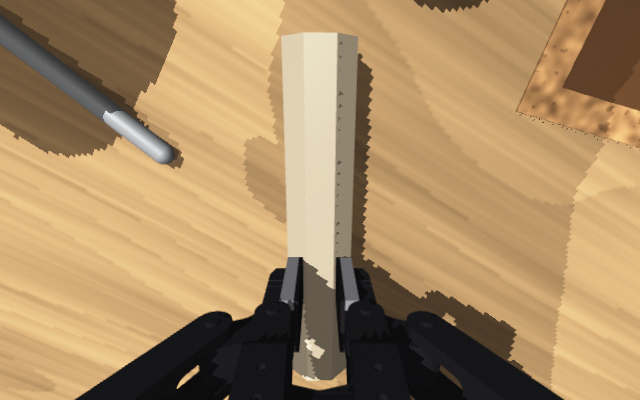

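```bash
python3 - <<'E'
from h import *
f=grab('wrist');s=telemetry.observe()
print('cam',f['C'].round(3),f['Rm'][:,2].round(3),f['mtx'][0],s['grip_width'],s['force'].round(1))
c=np.array([.5399+.4017,.3462+.2636])/2;y=.5383;u=np.array([np.cos(y),np.sin(y)]);n=np.array([-u[1],u[0]])
for l in (80,0,-20,-80):
    for z in (.015,.03):
        w=.015 if z==.015 else .0062
        print(l,z,[proj(f,[*(c+u*l/1e3+sg*n*w),z]).round() for sg in (1,-1)])
Rt=rot(s['tool_rot'])
for zz in (0,-.01,-.019,-.03):print('pad',zz,[proj(f,s['position']+Rt@[.011,sg*.0075,zz]).round() for sg in(1,-1)])
E
```

```text
cam [0.523 0.336 0.17 ] [-0.269 -0.159 -0.95 ] [345.2856702    0.         318.98451913] 0.01485274221076101 [-3.3  0.8  9.4]
80 0.015 [array([282.,  42.]), array([356.,  42.])]
80 0.03 [array([302.,  37.]), array([336.,  36.])]
0 0.015 [array([288., 225.]), array([351., 225.])]
0 0.03 [array([305., 238.]), array([334., 237.])]
-20 0.015 [array([290., 263.]), array([350., 262.])]
-20 0.03 [array([306., 278.]), array([333., 278.])]
-80 0.015 [array([293., 361.]), array([347., 360.])]
-80 0.03 [array([308., 382.]), array([332., 382.])]
pad 0 [array([333., 233.]), array([305., 233.])]
pad -0.01 [array([334., 241.]), array([304., 241.])]
pad -0.019 [array([335., 248.]), array([303., 248.])]
pad -0.03 [array([336., 259.]), array([302., 259.])]
```

```bash
python3 - <<'E'
from h import *
f=grab('wrist');T=np.array(f['T_tool_cam']);f['C'],f['Rm']=T[:3,3],T[:3,:3]
print(T.round(3))
for x in (.011,0,-.011):
  for z in (0,-.013,-.02,-.03,-.04): print(x,z,[proj(f,[x,sg*.0428,z]).round() for sg in(1,-1)])
a=cv2.imread('pics/w2.png')[240:400,220:420];b=cv2.imread('pics/w1.png')[255:355,150:275]
cv2.imwrite('pics/z.png',np.hstack([cv2.resize(a,(500,400),interpolation=cv2.INTER_CUBIC),cv2.resize(b,(300,400)[::1],interpolation=cv2.INTER_CUBIC)]))
E
```

```text
[[-0.001 -0.95  -0.313  0.081]
 [ 1.    -0.001 -0.     0.   ]
 [-0.    -0.313  0.95  -0.168]
 [ 0.     0.     0.     1.   ]]
0.011 0 [array([400., 233.]), array([237., 233.])]
0.011 -0.013 [array([406., 243.]), array([231., 243.])]
0.011 -0.02 [array([410., 249.]), array([228., 249.])]
0.011 -0.03 [array([416., 259.]), array([222., 259.])]
0.011 -0.04 [array([422., 270.]), array([215., 270.])]
0 0 [array([399., 252.]), array([239., 252.])]
0 -0.013 [array([405., 263.]), array([233., 263.])]
0 -0.02 [array([408., 270.]), array([229., 270.])]
0 -0.03 [array([414., 281.]), array([224., 281.])]
0 -0.04 [array([420., 293.]), array([218., 293.])]
-0.011 0 [array([398., 270.]), array([240., 270.])]
-0.011 -0.013 [array([403., 283.]), array([235., 283.])]
-0.011 -0.02 [array([406., 290.]), array([231., 290.])]
-0.011 -0.03 [array([412., 302.]), array([226., 302.])]
-0.011 -0.04 [array([418., 316.]), array([220., 316.])]
```

View pics/z.png

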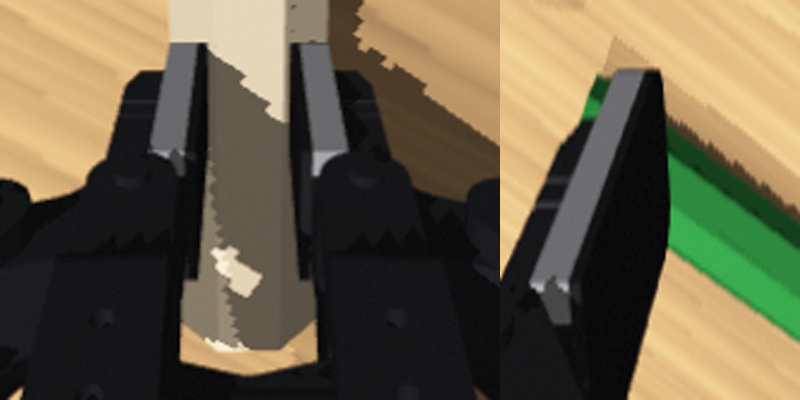

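The pads closed on the top facets: their tips sit about 26 mm higher than the TCP text implies, and both pictures agree on this. I open, go lower while watching the force, and close again.

Emit:
apply_moves --pt "0 0 0 0" --pt "0 0 0 0" --pt "0 0 0 0" --pt "0 0 0 0" --pt "0 0 0 0" --pt "0 0 0 0" --pt "0 0 0.5 0" --pt "0 0 1.0 0" --pt "0 0 1.5 0" --pt "0 0 1.5 0" --claw 0

```text
clock: 5.97
position: [0.4528, 0.294, -0.0141]
tool_rot: [3.141, 0.002, 0.535]
force: [-0.3, 0.7, -0.6]
grip_width: 0.0851
```

```bash
python3 look.py w3.png
```

```text
[ 0.45303784  0.2940609  -0.01362677] [3.14140791e+00 1.13386197e-03 5.34574851e-01] [-0.93595267  0.76841072  0.35250021  1.9718848  -0.53121713  0.49338376
 -1.23577856] 6.0167 [-0.70203121 -0.55440189 -0.41787781] 0.0855400462340776
```

View pics/w3.png

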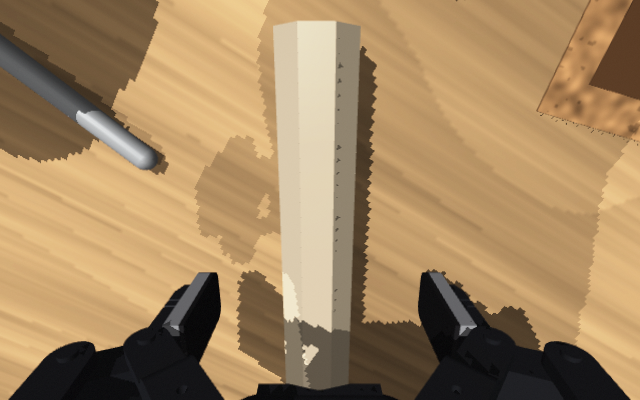

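Emit:
apply_moves --pt "0 0 0.3 0" --pt "0 0 0.5 0" --pt "0 0 0.6 0" --pt "0 0 0.6 0" --pt "0 0 0.6 0" --pt "0 0 0.6 0" --pt "0 0 0.6 0" --pt "0 0 0.6 0" --pt "0 0 0.6 0" --pt "0 0 0.6 0" --claw 1 --force 25

```text
clock: 6.85
position: [0.4534, 0.2944, -0.0188]
tool_rot: [-3.142, -0.0, 0.535]
force: [-0.1, -1.1, 2.1]
grip_width: 0.0294
```

Emit:
apply_moves --pt "0 0 -2 0" --pt "0 0 -5 0" --pt "0 0 -9 0" --pt "0 0 -13 0" --pt "-1.5 3 -17 0.04" --pt "-3 6.5 -20 0.08" --pt "-5 10 -23 0.14" --pt "-6.5 13.5 -25 0.19" --pt "-8 17 -26 0.25" --pt "-9.5 20.5 -27 0.3"

```text
clock: 7.68
position: [0.4735, 0.0885, 0.2462]
tool_rot: [-3.141, -0.001, 0.233]
force: [0.7, -0.3, -0.9]
grip_width: 0.0293
```

Emit:
apply_moves --pt "-2 3.5 0 0.04" --pt "-4 7 0 0.08" --pt "-6 10.5 0 0.14" --pt "-8 14 0 0.2" --pt "-9.5 17.5 0 0.25" --pt "-11 20.5 0 0.3" --pt "-12.5 23 0 0.3" --pt "-12.5 24.5 0 0.3" --pt "-12.5 24.5 0 0.3" --pt "-12.5 24.5 0 0.3"

```text
clock: 8.52
position: [0.4087, -0.178, 0.2447]
tool_rot: [3.141, 0.0, -0.067]
force: [0.7, 0.3, -0.7]
grip_width: 0.0295
```

```bash
python3 look.py w4.png cell_0:.036 cell_1:.036 display:.03; python3 - <<'E'
from h import *
f=grab('top')
for k in ('display','cell_0','cell_1'):
    for d in cams.pinpoint('top',k)[:2]: print(k,d['uv'],d['score'])
# mouths (top crop estimate)
for x,y in [(508,125),(557,130),(457,150)]: print(atz(f,(140+x/2.1,80+y/2.1),.105))
E
```

```text
[ 0.4088063  -0.17726156  0.24463345] [-3.14145535e+00  3.65084342e-04 -6.56854884e-02] [-0.47798935  0.27349963  0.92677457  2.03010028 -0.26644652  0.96197943
 -1.05104708] 8.5667 [-0.509124   -0.53243305 -1.02306656] 0.029491732374523818
cell_0 [319.  26.] 0.69 [ 0.5499 -0.1873  0.036 ]
cell_1 [319.  26.] 0.69 [ 0.5499 -0.1873  0.036 ]
display [375.9, 126.1] 0.65
cell_0 [379.1, 125.9] 0.68
cell_0 [406.3, 126.3] 0.62
cell_1 [379.1, 125.9] 0.68
cell_1 [406.3, 126.3] 0.62
[ 0.66876098 -0.19057282  0.105     ]
[ 0.66096229 -0.26005632  0.105     ]
[ 0.63395723 -0.11770007  0.105     ]
```

View pics/w4.png

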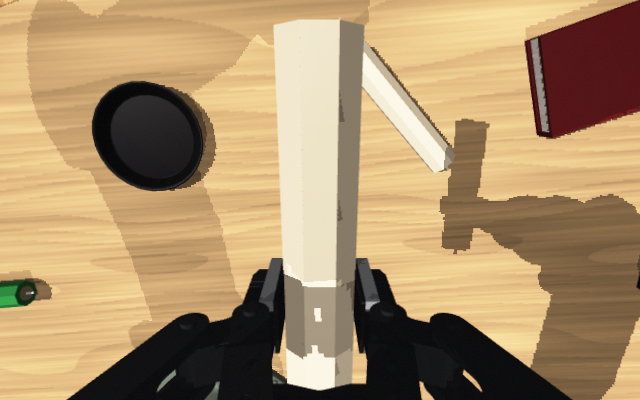

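The candle is held level and rigid with its foot forward. I will tip it 50° by pushing the foot against the holder's smooth, overhanging front wall, in line with the middle cell.

Emit:
apply_moves --pt "3 0 3 0" --pt "6 -0.2 6 0" --pt "9 -0.4 9 0" --pt "12 -0.5 12 0" --pt "12.8 -0.5 15 0" --pt "12.8 -0.5 18 0" --pt "12.8 -0.5 21 0" --pt "12.8 -0.5 23.5 0" --pt "12.8 -0.5 24.1 0" --pt "12.8 -0.5 24.1 0"

```text
clock: 9.75
position: [0.5361, -0.1807, 0.0026]
tool_rot: [-3.141, 0.003, -0.065]
force: [0.3, 0.3, -0.3]
grip_width: 0.0293
```

Emit:
apply_moves --pt "1 0 0 0" --pt "2 0 0 0" --pt "2.5 0 0 0" --pt "3 0 0 0" --pt "3.4 0 0 0" --pt "3.8 0 0 0" --pt "4 0 0 0" --pt "4.2 0 -0.4 0" --pt "4.4 0 -0.8 0" --pt "4.6 0 -1.2 0" --force 20

```text
clock: 10.58
position: [0.5808, -0.1837, 0.0153]
tool_rot: [-3.141, 0.004, -0.066]
force: [-6.5, -0.2, -4.0]
grip_width: 0.0295
```

Emit:
apply_moves --pt "0.3 0 -0.6 0" --pt "0.6 0 -1.2 0" --pt "0.9 0 -1.8 0" --pt "1.2 0 -2.4 0" --pt "1.5 0 -3.0 0" --pt "1.8 0 -3.6 0" --pt "2.1 0 -4.2 0" --pt "2.4 0 -4.8 0" --pt "2.7 0 -5.4 0" --pt "3.0 0 -5.9 0"

```text
clock: 11.42
position: [0.6134, -0.1858, 0.0755]
tool_rot: [3.142, -0.0, -0.065]
force: [-1.0, 0.4, -3.5]
grip_width: 0.029
```

```bash
python3 - <<'E'
from h import *
f=grab('scene');s=telemetry.observe();print(s['position'],s['force'],s['clock'])
cv2.imwrite('pics/s1.png',cv2.resize(f['color'][130:310,130:350,::-1],None,fx=3.3,fy=3.3,interpolation=cv2.INTER_CUBIC))
E
```

```text
[ 0.61409931 -0.18595216  0.07629042] [-2.62609572  0.79532228 -0.5390845 ] 11.4667
```

View pics/s1.png

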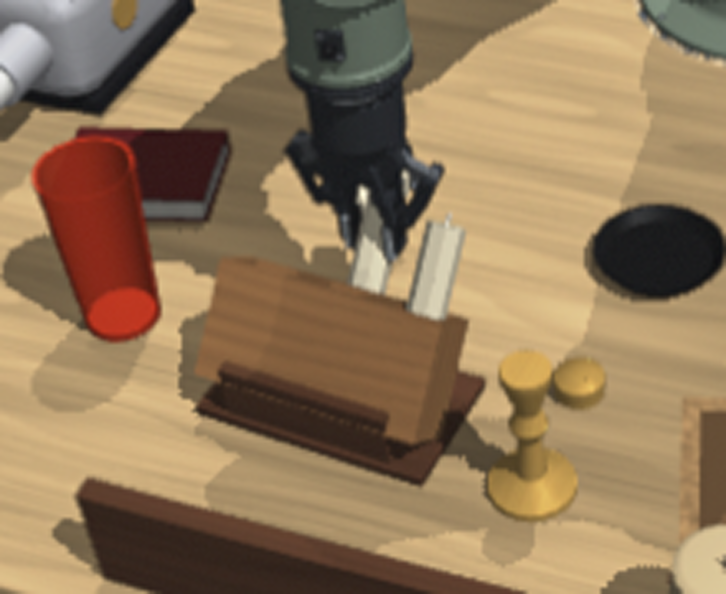

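Emit:
apply_moves --pt "0.1 0 -0.1 0" --pt "0.2 0 -0.2 0" --pt "0.3 0 -0.25 0" --pt "0.35 0 -0.3 0" --pt "0.4 0 -0.33 0" --pt "0.4 0 -0.33 0" --pt "0.4 0 -0.33 0" --pt "0.4 0 -0.33 0" --pt "0.4 0 -0.33 0" --pt "0.4 0 -0.33 0"

```text
clock: 12.3
position: [0.616, -0.1861, 0.0776]
tool_rot: [-3.141, 0.002, -0.066]
force: [-5.5, -0.3, -2.3]
grip_width: 0.0293
```

Emit:
apply_moves --pt "-0.25 0 0.2 0" --pt "-0.9 0 -0.55 0" --pt "-1.5 0 -1.3 0" --pt "-2.2 0 -2.1 0" --pt "-2.8 0 -2.9 0" --pt "-3.5 0 -3.7 0" --pt "-4.1 0 -4.4 0" --pt "-4.7 0 -5.1 0" --pt "-5.05 0 -5.55 0" --pt "-5.05 0 -5.55 0"

```text
clock: 13.13
position: [0.5662, -0.1829, 0.1348]
tool_rot: [-3.142, -0.001, -0.066]
force: [-0.9, -0.3, -0.1]
grip_width: 0.0294
```

Emit:
apply_moves --pt "0.5 0 -0.4 0" --pt "1.0 0 -0.8 0" --pt "1.5 0 -1.25 0" --pt "2.0 0 -1.7 0" --pt "2.5 0 -2.1 0" --pt "3.0 0 -2.5 0" --pt "3.4 0 -2.85 0" --pt "3.4 0 -2.85 0" --pt "3.4 0 -2.85 0" --pt "3.4 0 -2.85 0"

```text
clock: 13.97
position: [0.6, -0.185, 0.1619]
tool_rot: [-3.142, 0.0, -0.065]
force: [0.2, 0.8, -0.3]
grip_width: 0.0295
```

```bash
python3 - <<'E'
from h import *
s=telemetry.observe();print(s['position'],s['force'],s['clock'])
ims=[cv2.resize(grab(n)['color'][a:b,c:d,::-1],(w,450),interpolation=cv2.INTER_CUBIC) for n,a,b,c,d,w in (('scene',160,280,180,290,400),('top',80,180,320,420,400))]
cv2.imwrite('pics/s2.png',np.hstack(ims))
E
```

```text
[ 0.60004985 -0.18502579  0.16186571] [ 0.22105495  0.76436326 -0.29550095] 13.9667
```

View pics/s2.png

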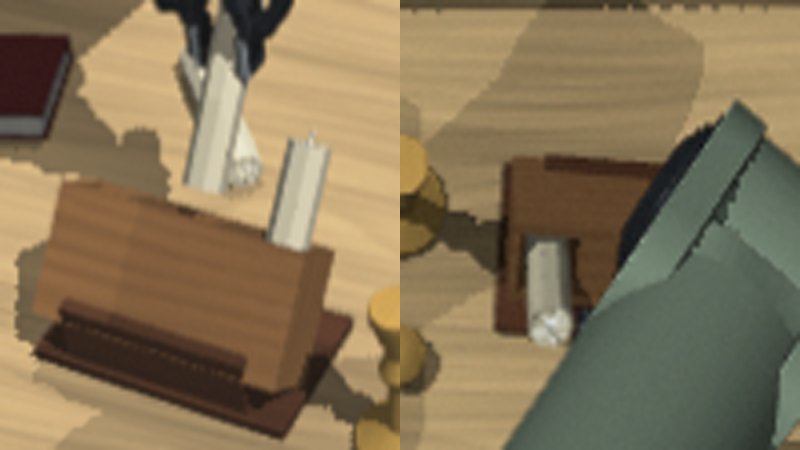

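```bash
python3 - <<'E'
from h import *
f=grab('scene');s=telemetry.observe()
ex=np.array([np.cos(-.069),np.sin(-.069),0]);ey=np.array([np.sin(.069),np.cos(.069),0]);u=-.643*ex+[0,0,.766]
crop=lambda P:((proj(f,P)-[180,160])*[400/110,450/120]).round()
P=s['position']+[0,0,.034]
print('foot pred',crop(P-.1*u),(P-.1*u).round(4),'P',crop(P))
for dx in (0,.0086):
    M1=np.array([.669+dx,-.1905,.105])
    xd=.766*ex+[0,0,.643]
    for i,n in ((-1,'M0'),(0,'M1'),(1,'M2')):
        M=M1+.072*i*ey;print(dx,n,crop(M),'back edge',crop(M+.028*xd),'wick tip end',crop(M+.07*u))
    d=P-M1;print('P lat',d@ey,'along',d@u,'norm',d@xd)
E
```

```text
foot pred [194. 197.] [ 0.6642 -0.1894  0.1193] P [225.  58.]
0 M0 [107. 191.] back edge [ 88. 191.] wick tip end [128.  96.]
0 M1 [193. 216.] back edge [175. 217.] wick tip end [214. 119.]
0 M2 [281. 241.] back edge [266. 243.] wick tip end [303. 143.]
P lat 0.0007400224808436457 along 0.1140875484411901 norm 0.005498889364828338
0.0086 M0 [102. 198.] back edge [ 83. 199.] wick tip end [122. 103.]
0.0086 M1 [188. 224.] back edge [170. 225.] wick tip end [209. 127.]
0.0086 M2 [277. 250.] back edge [261. 251.] wick tip end [298. 151.]
P lat 0.00014709323166743325 along 0.11960418997415494 norm -0.0010730350741313213
```

Emit:
apply_moves --pt "0.32 -0.15 0.38 0" --pt "0.64 -0.15 0.77 0" --pt "0.96 -0.15 1.15 0" --pt "1.29 -0.15 1.53 0" --pt "1.6 -0.15 1.9 0" --pt "1.93 -0.15 2.3 0" --pt "2.25 -0.15 2.68 0" --pt "2.57 -0.15 3.06 0" --pt "2.57 -0.15 3.06 0" --pt "2.57 -0.15 3.06 0"

```text
clock: 14.95
position: [0.6261, -0.1853, 0.1312]
tool_rot: [3.141, 0.0, -0.065]
force: [-0.3, -0.3, -0.3]
grip_width: 0.0294
```

Emit:
apply_moves --pt "0.32 0 0.38 0" --pt "0.64 0 0.77 0" --pt "0.96 0 1.15 0" --pt "1.29 0 1.53 0" --pt "1.6 0 1.9 0" --pt "1.93 0 2.3 0" --pt "1.93 0 2.3 0" --pt "1.93 0 2.3 0" --pt "1.93 0 2.3 0" --pt "1.93 0 2.3 0"

```text
clock: 15.78
position: [0.6453, -0.1866, 0.1087]
tool_rot: [3.142, -0.0, -0.065]
force: [-1.5, -0.3, -1.5]
grip_width: 0.0295
```

```bash
python3 - <<'E'
from h import *
s=telemetry.observe();print(s['position'],s['force'],s['clock'])
f=grab('scene');save(f,'s3full.png')
cv2.imwrite('pics/s3.png',cv2.resize(f['color'][140:280,150:310,::-1],None,fx=4,fy=4,interpolation=cv2.INTER_CUBIC))
E
```

```text
[ 0.645316   -0.18656683  0.10871548] [-1.52238678 -0.3212973  -1.48575509] 15.7833
```

View pics/s3.png

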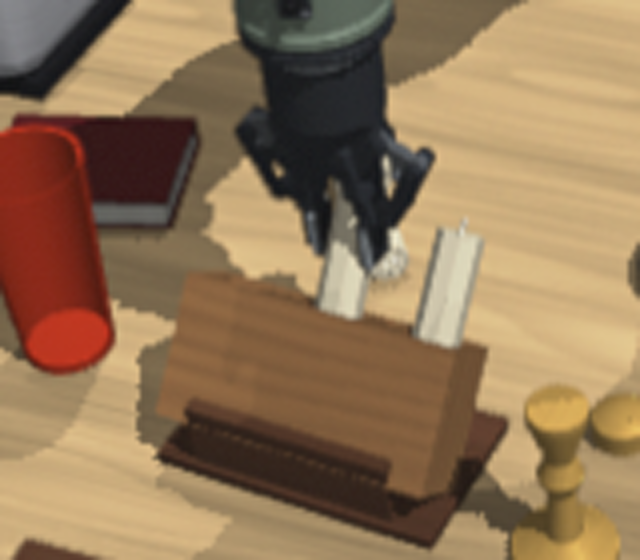

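The candle is in the middle cell, parallel to the fixed one, with free motion. I release it with the jaws only partly open, because the fixed candle is close.

Emit:
apply_moves --pt "0 0 0 0" --pt "0 0 0 0" --pt "0 0 0 0" --pt "0 0 0 0" --pt "0 0 0 0" --pt "0 0 0 0" --pt "0 0 0 0" --pt "0 0 0 0" --pt "0 0 0 0" --pt "0 0 0 0" --claw 0.45

```text
clock: 16.67
position: [0.6454, -0.1865, 0.1085]
tool_rot: [3.142, -0.0, -0.065]
force: [0.1, 0.3, -0.5]
grip_width: 0.0469
```

Emit:
apply_moves --pt "0 0 -1 0" --pt "0 0 -3 0" --pt "0 0 -5 0" --pt "0 0 -8 0" --pt "0 0 -11 0" --pt "-3 0 -11.5 0" --pt "-7 0 -11.5 0" --pt "-11 0 -11.5 0" --pt "-15 0 -11.5 0" --pt "-18 0 -11.5 0"

```text
clock: 17.5
position: [0.4626, -0.1746, 0.2238]
tool_rot: [-3.14, 0.0, -0.066]
force: [1.2, -0.9, 0.7]
grip_width: 0.0469
```

```bash
cat > chk.py <<'E'
from h import *
s=telemetry.observe();print(s['position'],s['tool_rot'][2],s['force'],s['grip_width'],s['clock'])
f=grab('scene')
ex=np.array([np.cos(-.069),np.sin(-.069),0]);ey=np.array([np.sin(.069),np.cos(.069),0]);u=-.643*ex+[0,0,.766]
M1=np.array([.669,-.1905,.105])
hsv=cv2.cvtColor(f['color'],cv2.COLOR_RGB2HSV);m=((hsv[...,1]<90)&(hsv[...,2]>120)).astype(np.uint8)
for i in (-1,0,1):
    p=proj(f,M1+.072*i*ey+.035*u);q=proj(f,M1+.072*i*ey+.07*u)
    x,y=p.round().astype(int);mm=np.zeros_like(m);mm[y-28:y+22,x-11:x+12]=m[y-28:y+22,x-11:x+12]
    n,l,st,c=cv2.connectedComponentsWithStats(mm)
    print(i,'mid pred',p.round(),'top pred',q.round(),'ivory',[(st[k].tolist(),c[k].round()) for k in range(1,n) if st[k,4]>40])
for k in ('candle_a_foot','candle_a_centre'): print(k,[(np.round(d['uv']),round(d['score'],2)) for d in cams.pinpoint('scene',k)[:4]])
print('boxes',[(np.round(d['box']),round(d['score'],2)) for d in cams.find_in('scene','candle_a_centre')[:5]])
E
python3 chk.py
```

```text
[ 0.46262429 -0.17464968  0.22378274] -0.06619185474049516 [ 1.18975821 -0.9358646   0.6520032 ] 0.04685247122671024 17.5
-1 mid pred [212. 198.] top pred [215. 186.] ivory []
0 mid pred [236. 205.] top pred [239. 192.] ivory [([230, 177, 18, 43, 535], array([239., 199.]))]
1 mid pred [260. 211.] top pred [263. 198.] ivory [([255, 194, 17, 33, 347], array([262., 211.]))]
candle_a_foot [(array([247., 204.]), 0.55)]
candle_a_centre [(array([242., 190.]), 0.48)]
boxes [(array([228., 172.,  24.,  37.]), 0.83), (array([189., 198.,  81.,  67.]), 0.71)]
```

Emit:
apply_moves --pt "0 2 0 -0.11" --pt "-0.2 4 0.5 -0.22" --pt "-0.4 6 1 -0.33" --pt "-0.6 8 1.5 -0.44" --pt "-0.7 10 1.8 -0.55" --pt "-0.7 10.6 1.8 -0.66" --pt "-0.7 10.6 1.8 -0.746" --pt "-0.7 10.6 1.8 -0.746" --pt "-0.7 10.6 1.8 -0.746" --pt "-0.7 10.6 1.8 -0.746" --claw 0

```text
clock: 18.53
position: [0.4523, -0.2799, 0.2055]
tool_rot: [3.142, 0.0, 0.678]
force: [-0.6, 0.1, 0.4]
grip_width: 0.0852
```

```bash
python3 - <<'E'
from h import *
s=telemetry.observe();print(s['position'],s['tool_rot'],s['qpos'].round(2))
f=grab('wrist');save(f,'w5.png')
hsv=cv2.cvtColor(f['color'],cv2.COLOR_RGB2HSV)
m=((hsv[...,1]<60)&(hsv[...,2]>110)).astype(np.uint8);m[260:]=0
n,l,st,c=cv2.connectedComponentsWithStats(m)
for i in range(1,n):
    if st[i,4]>800:
        r=cv2.minAreaRect(np.argwhere(l==i)[:,::-1].astype(np.float32));print(st[i],r)
        if st[i,4]<9000:
            b=cv2.boxPoints(r);b=b[b[:,1].argsort()];ft,wk=b[:2].mean(0),b[2:].mean(0);print(ft,wk)
            g,y=wristcandle(f,ft,wk);to((g[0],g[1],-.019),y)
print([(d['box'],d['score']) for d in cams.find_in('wrist','candle_a_centre')[:2]])
E
```

```text
[ 0.45229975 -0.27993742  0.20546277] [3.14156349e+00 1.10788086e-04 6.77991977e-01] [-0.01  0.44  0.62  1.87 -0.31  0.93 -0.14]
[ 305   76   30  163 4429] ((319.5, 157.0), (162.0, 29.0), 90.0)
[319.5  76. ] [319.5 238. ]
foot [ 0.5271 -0.2206  0.025 ] wick [ 0.398  -0.3245  0.025 ] len 0.1657 yaw 0.6778 grip [ 0.447  -0.2851  0.025 ]
t 18.58 TCP [ 0.4523 -0.2798  0.2054] yaw 0.679 -> shift cm [-0.74  0.08 22.44] turn 0.001
[([303.4, 75.6, 33.7, 168.8], 0.64)]
```

Emit:
apply_moves --pt "-0.7 0.05 3.5 0" --pt "-0.7 0.05 7 0" --pt "-0.7 0.05 10.5 0" --pt "-0.7 0.05 14 0" --pt "-0.7 0.05 17 0" --pt "-0.7 0.05 19.5 0" --pt "-0.7 0.05 21 0" --pt "-0.7 0.05 22 0" --pt "-0.7 0.05 22.4 0" --pt "-0.7 0.05 22.4 0"

```text
clock: 19.47
position: [0.4467, -0.2847, -0.0188]
tool_rot: [-3.141, 0.0, 0.68]
force: [-0.1, -0.8, 0.7]
grip_width: 0.0858
```

Emit:
apply_moves --pt "0 0 0 0" --pt "0 0 0 0" --pt "0 0 0 0" --pt "0 0 0 0" --pt "0 0 0 0" --pt "0 0 0 0" --pt "0 0 0 0" --pt "0 0 0 0" --pt "0 0 0 0" --pt "0 0 0 0" --claw 1 --force 25

```text
clock: 20.3
position: [0.4471, -0.2849, -0.0179]
tool_rot: [3.141, -0.001, 0.681]
force: [-0.4, 1.0, 10.1]
grip_width: 0.0295
```

Emit:
apply_moves --pt "0 0 -2 0" --pt "0 0 -5 0" --pt "0 0 -8 0.1" --pt "0 0 -11 0.2" --pt "0 0 -13 0.32" --pt "1.5 0.4 -13 0.44" --pt "3 0.9 -13 0.56" --pt "4.5 1.4 -13 0.68" --pt "6.5 2 -13 0.746" --pt "8.65 2.64 -13 0.746"

```text
clock: 21.13
position: [0.5311, -0.2504, 0.1116]
tool_rot: [3.142, 0.0, -0.071]
force: [-0.3, 1.0, -0.7]
grip_width: 0.0293
```

```bash
python3 - <<'E'
from h import *
to((.5311,-.2510,.0026),-.067)
E
```

```text
t 21.13 TCP [ 0.5311 -0.2504  0.1116] yaw -0.071 -> shift cm [1.00e-02 6.00e-02 1.09e+01] turn -0.004
```

Emit:
apply_moves --pt "0 0 3 0" --pt "0 0.05 6 -0.003" --pt "0 0.05 9 -0.003" --pt "0 0.05 10.5 -0.003" --pt "0 0.05 10.9 -0.003" --pt "0.8 0.05 10.9 -0.003" --pt "1.6 0.05 10.9 -0.003" --pt "2.3 0.05 10.9 -0.003" --pt "2.8 0.05 10.9 -0.003" --pt "3.0 0.05 10.9 -0.003" --force 20

```text
clock: 21.97
position: [0.5621, -0.2533, 0.0033]
tool_rot: [3.141, -0.002, -0.061]
force: [0.0, -0.3, -1.8]
grip_width: 0.0294
```

Emit:
apply_moves --pt "0.4 0 0 0" --pt "0.7 0 0 0" --pt "1.0 0 -0.1 0" --pt "1.2 0 -0.4 0" --pt "1.4 0 -0.8 0" --pt "1.6 0 -1.2 0" --pt "1.9 0 -1.8 0" --pt "2.2 0 -2.4 0" --pt "2.5 0 -3.0 0" --pt "2.8 0 -3.6 0"

```text
clock: 22.8
position: [0.5879, -0.2551, 0.0386]
tool_rot: [-3.141, 0.001, -0.063]
force: [-2.9, 0.4, -2.7]
grip_width: 0.0296
```

Emit:
apply_moves --pt "0.3 0 -0.6 0" --pt "0.6 0 -1.2 0" --pt "0.9 0 -1.8 0" --pt "1.2 0 -2.4 0" --pt "1.5 0 -3.0 0" --pt "1.8 0 -3.5 0" --pt "2.05 0 -3.7 0" --pt "2.15 0 -3.8 0" --pt "2.2 0 -3.85 0" --pt "2.2 0 -3.85 0"

```text
clock: 23.63
position: [0.6099, -0.2564, 0.0767]
tool_rot: [-3.141, 0.001, -0.062]
force: [-4.8, 0.7, -2.3]
grip_width: 0.0292
```

Emit:
apply_moves --pt "-0.25 0 0.2 0" --pt "-0.9 0 -0.55 0" --pt "-1.5 0 -1.3 0" --pt "-2.2 0 -2.1 0" --pt "-2.8 0 -2.9 0" --pt "-3.5 0 -3.7 0" --pt "-4.1 0 -4.4 0" --pt "-4.7 0 -5.1 0" --pt "-5.05 0 -5.55 0" --pt "-5.05 0 -5.55 0"

```text
clock: 24.47
position: [0.5597, -0.2535, 0.1337]
tool_rot: [3.141, -0.001, -0.063]
force: [0.2, -0.4, -1.7]
grip_width: 0.0291
```

Emit:
apply_moves --pt "0.5 0 -0.4 0" --pt "1.0 0 -0.8 0" --pt "1.5 0 -1.25 0" --pt "2.0 0 -1.7 0" --pt "2.5 0 -2.1 0" --pt "3.0 0 -2.5 0" --pt "3.45 0 -2.9 0" --pt "3.45 0 -2.9 0" --pt "3.45 0 -2.9 0" --pt "3.45 0 -2.9 0"

```text
clock: 25.3
position: [0.5941, -0.2555, 0.1613]
tool_rot: [-3.142, 0.0, -0.062]
force: [0.3, 0.5, -0.7]
grip_width: 0.0295
```

```bash
python3 chk.py; python3 -c "
from h import *
to((.6403,-.2584,.1087),-.067)"
```

```text
[ 0.59410791 -0.25547716  0.16125846] -0.06241909014386082 [ 0.29788013  0.49931804 -0.70742276] 0.029450466703162485 25.3
-1 mid pred [212. 198.] top pred [215. 186.] ivory [([206, 170, 18, 36, 431], array([216., 188.]))]
0 mid pred [236. 205.] top pred [239. 192.] ivory [([231, 186, 17, 34, 366], array([241., 205.]))]
1 mid pred [260. 211.] top pred [263. 198.] ivory [([254, 194, 18, 33, 356], array([262., 211.]))]
candle_a_foot [(array([212., 203.]), 0.78), (array([483., 246.]), 0.59)]
candle_a_centre [(array([219., 177.]), 0.59)]
boxes []
t 25.5 TCP [ 0.5942 -0.2554  0.1614] yaw -0.062 -> shift cm [4.62 0.01 5.27] turn 0.005
```

Candle 1 now shows the same stick-out as the fixed one (34 against 33 px), so it has slid home. I insert the second candle.

Emit:
apply_moves --pt "0.4 0 0.48 0" --pt "0.8 0 0.95 0" --pt "1.2 0 1.43 0" --pt "1.6 0 1.9 0" --pt "2.0 0 2.38 0" --pt "2.4 0 2.86 0" --pt "2.7 0 3.2 0" --pt "2.7 0 3.2 0" --pt "2.7 0 3.2 0" --pt "2.7 0 3.2 0"

```text
clock: 26.33
position: [0.6213, -0.2573, 0.1297]
tool_rot: [3.141, -0.0, -0.063]
force: [0.4, 0.9, -0.7]
grip_width: 0.0292
```

Emit:
apply_moves --pt "0.3 0 0.36 0" --pt "0.6 0 0.72 0" --pt "0.9 0 1.07 0" --pt "1.2 0 1.43 0" --pt "1.5 0 1.79 0" --pt "1.8 0 2.15 0" --pt "1.8 0 2.15 0" --pt "1.8 0 2.15 0" --pt "1.8 0 2.15 0" --pt "1.8 0 2.15 0"

```text
clock: 27.17
position: [0.6393, -0.2584, 0.1082]
tool_rot: [3.141, -0.0, -0.062]
force: [-0.1, -0.8, -0.7]
grip_width: 0.0293
```

Emit:
apply_moves --pt "0 0 0 0" --pt "0 0 0 0" --pt "0 0 0 0" --pt "0 0 0 0" --pt "0 0 0 0" --pt "0 0 0 0" --pt "0 0 0 0" --pt "0 0 0 0" --pt "0 0 0 0" --pt "0 0 0 0" --claw 0.45

```text
clock: 28.0
position: [0.6393, -0.2583, 0.108]
tool_rot: [3.141, 0.0, -0.062]
force: [-0.8, 0.1, 0.2]
grip_width: 0.0471
```

Emit:
apply_moves --pt "0 0 -1 0" --pt "0 0 -3 0" --pt "0 0 -5 0" --pt "0 0 -8 0" --pt "0 0 -11 0" --pt "-3 0 -11.5 0" --pt "-7 0 -11.5 0" --pt "-11 0 -11.5 0" --pt "-15 0 -11.5 0" --pt "-18 0 -11.5 0"

```text
clock: 28.83
position: [0.4565, -0.247, 0.2234]
tool_rot: [-3.14, -0.0, -0.063]
force: [0.1, -0.3, -0.3]
grip_width: 0.0473
```

```bash
python3 chk.py; python3 - <<'E'
from h import *
for n in ('top','scene'):
    f=grab(n)
    for k,z in (('plate_centre',.008),('mat',0)):
        for d in cams.pinpoint(n,k)[:2]: print(n,k,round(d['score'],2),atz(f,d['uv'],z).round(4))
    g=f['color'].max(2)
    c=proj(f,[.443,.01,.008]).astype(int);m=np.zeros_like(g);m[c[1]-28:c[1]+28,c[0]-36:c[0]+36]=(g[c[1]-28:c[1]+28,c[0]-36:c[0]+36]<48)
    nn,l,st,cc=cv2.connectedComponentsWithStats(m);i=1+st[1:,4].argmax();b=st[i]
    print(b,atz(f,(b[0]+b[2]/2-.5,b[1]+b[3]/2-.5),.012).round(4))
E
```

```text
[ 0.45647973 -0.24696923  0.22341688] -0.06347629046989045 [ 0.09370614 -0.28536438 -0.27587151] 0.047337504932723436 28.8333
-1 mid pred [212. 198.] top pred [215. 186.] ivory [([206, 179, 18, 34, 390], array([215., 196.]))]
0 mid pred [236. 205.] top pred [239. 192.] ivory [([231, 186, 17, 34, 364], array([241., 205.]))]
1 mid pred [260. 211.] top pred [263. 198.] ivory [([254, 194, 18, 33, 360], array([262., 211.]))]
candle_a_foot []
candle_a_centre [(array([212., 208.]), 0.91), (array([483., 246.]), 0.43)]
boxes [(array([207., 183.,  17.,  26.]), 0.6)]
top plate_centre 0.79 [0.4461 0.0228 0.008 ]
top mat 0.77 [0.6725 0.1971 0.    ]
top mat 0.7 [ 0.7296 -0.002   0.    ]
[ 296  195   38   39 1140] [0.4507 0.0129 0.012 ]
scene plate_centre 0.86 [0.4524 0.0122 0.008 ]
scene plate_centre 0.6 [0.6336 0.4018 0.008 ]
scene mat 0.81 [0.67   0.1803 0.    ]
[310 193  40  27 807] [0.4521 0.013  0.012 ]
```

Both candles are home: all three stick out alike and evenly spaced in the scene camera. Next is the plate. I put the shut fingers inside the dish and drag it by its leading rim.

Emit:
apply_moves --pt "0 -3 0 -0.1" --pt "0 -6 0 -0.2" --pt "-0.2 -9.5 0 -0.3" --pt "-0.3 -13 1 -0.4" --pt "-0.4 -16.5 3 -0.5" --pt "-0.5 -20 5 -0.6" --pt "-0.6 -23.5 8 -0.7" --pt "-0.7 -26 10 -0.733" --pt "-0.7 -27.2 12 -0.733" --pt "-0.7 -27.2 13 -0.733" --claw 1 --force 20

```text
clock: 30.17
position: [0.469, 0.0277, 0.0906]
tool_rot: [-3.14, 0.002, 0.675]
force: [-0.4, 0.5, -1.0]
grip_width: 0.0001
```

```bash
python3 - <<'E'
from h import *
f=grab('wrist');save(f,'w6.png');s=telemetry.observe();print(s['grip_width'])
to((.467,.025,-.014),.67)
g=f['color'].max(2);m=(g<48).astype(np.uint8);m[245:]=0
n,l,st,c=cv2.connectedComponentsWithStats(m)
for i in range(1,n):
    if st[i,4]>800: print(st[i],c[i],atz(f,(st[i][0]+st[i][2]/2,st[i][1]+st[i][3]/2),.012))
cv2.imwrite('pics/w6.png',f['color'][:,:,::-1])
E
```

```text
-6.968043619701693e-05
t 30.22 TCP [0.4686 0.0257 0.0902] yaw 0.673 -> shift cm [-0.13 -0.03 10.42] turn 0.003
[  241   156   160    89 11587] [320.88702857 206.27496332] [0.47318705 0.02909215 0.012     ]
```

View pics/w6.png

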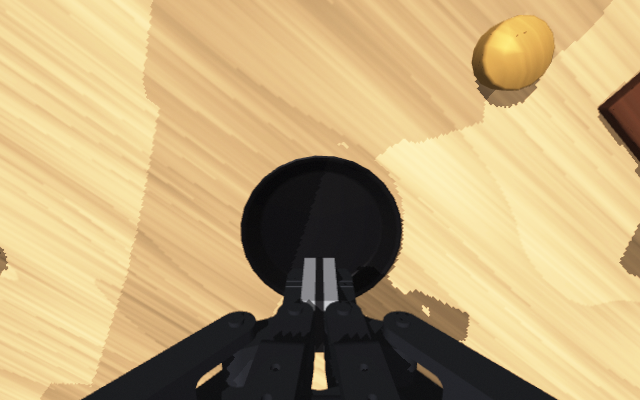

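Emit:
apply_moves --pt "0 0 2.5 0" --pt "0 0 5 0" --pt "0 0 7 0" --pt "0 0 8.5 0" --pt "0 0 9.5 0" --pt "0 0 10.1 0" --pt "0 0 10.4 0" --pt "0 0 10.6 0" --pt "0 0 10.6 0" --pt "0 0 10.6 0"

```text
clock: 31.05
position: [0.47, 0.0249, -0.0125]
tool_rot: [3.141, -0.001, 0.671]
force: [0.0, -0.0, -0.4]
grip_width: -0.0001
```

Emit:
apply_moves --pt "0 0 0.2 0" --pt "0 0 0.35 0" --pt "0.5 0 0.35 0" --pt "1 0 0.35 0" --pt "1.5 0 0.35 0" --pt "2 0 0.35 0" --pt "2.5 0 0.35 0" --pt "3 0 0.35 0" --pt "3.5 0 0.35 0" --pt "4 0 0.35 0"

```text
clock: 31.88
position: [0.5008, 0.0496, -0.0166]
tool_rot: [-3.141, 0.001, 0.671]
force: [-4.6, -3.3, 4.0]
grip_width: 0.0004
```

Emit:
apply_moves --pt "1.5 0 0 0" --pt "3 0 0 0" --pt "4.5 0 0 0" --pt "6 0 0 0" --pt "7.5 0 0 0" --pt "9 0 0 0" --pt "10.5 0 0 0" --pt "12 0 0 0" --pt "13.5 -0.1 0 0" --pt "15 -0.1 0 0"

```text
clock: 32.72
position: [0.6178, 0.144, -0.0165]
tool_rot: [-3.141, 0.001, 0.671]
force: [-4.1, -4.7, 5.5]
grip_width: 0.0
```

```bash
cat > pl.py <<'E'
from h import *
s=telemetry.observe();print(s['position'],s['force'],s['clock'])
for n in ('top','scene'):
    f=grab(n);save(f,n+'_pl.png')
    for k,z in (('plate_centre',.008),('mat',0)):
        for d in cams.pinpoint(n,k)[:2]: print(n,k,round(d['score'],2),atz(f,d['uv'],z).round(4))
to((.702,.212,s['position'][2]),.671)
E
python3 pl.py
```

```text
[ 0.61783899  0.14399105 -0.0165394 ] [-4.07592137 -4.74336233  5.47224391] 32.7167
top plate_centre 0.56 [0.5778 0.1284 0.008 ]
scene plate_centre 0.77 [0.5776 0.1198 0.008 ]
scene mat 0.88 [0.6701 0.1809 0.    ]
t 33.02 TCP [ 0.6172  0.1432 -0.0166] yaw 0.67 -> shift cm [ 1.092e+01 -1.300e-01 -1.000e-02] turn -0.001
```

Emit:
apply_moves --pt "1.5 0 0 0" --pt "3 0 0 0" --pt "4.5 0 0 0" --pt "6 0 0 0" --pt "7.5 -0.1 0 0" --pt "9 -0.1 0 0" --pt "10.2 -0.1 0 0" --pt "11 -0.1 0 0" --pt "11.4 -0.1 0 0" --pt "11.4 -0.1 0 0"

```text
clock: 33.85
position: [0.7067, 0.215, -0.0165]
tool_rot: [3.141, 0.0, 0.67]
force: [-0.3, 0.3, 2.7]
grip_width: -0.0002
```

Emit:
apply_moves --pt "-0.8 0 0 0" --pt "-0.8 0 -2 0" --pt "-0.8 0 -5 0" --pt "-0.8 0 -9 0" --pt "-0.8 0 -13 0" --pt "-0.8 0 -17 0" --pt "-4 0 -20 0" --pt "-8 0 -21 0" --pt "-12 0 -21 0" --pt "-16 0 -21 0"

```text
clock: 34.68
position: [0.5788, 0.1144, 0.1939]
tool_rot: [-3.141, -0.001, 0.671]
force: [1.7, -1.3, -0.1]
grip_width: 0.0002
```

Emit:
apply_moves --pt "-3 0 0 0" --pt "-6 0 0 0" --pt "-9 0 0 0" --pt "-12 0 0 0" --pt "-15 0 0 0" --pt "-17 0 0 0" --pt "-17 0 0 0" --pt "-17 0 0 0" --pt "-17 0 0 0" --pt "-17 0 0 0"

```text
clock: 35.52
position: [0.4482, 0.0107, 0.1934]
tool_rot: [3.142, -0.0, 0.672]
force: [-0.2, 0.2, 0.2]
grip_width: 0.0
```

```bash
python3 pl.py; python3 chk.py; python3 - <<'E'
from h import *
Mc=np.array([.672,.187])
for n in ('top','scene'):
    f=grab(n);save(f,n+'_end.png');g=f['color'].max(2)
    # mat: cork rim corners vs plate ellipse, by dark mask
    c=proj(f,[.672,.187,.008]).astype(int);m=np.zeros_like(g);w=g[c[1]-30:c[1]+30,c[0]-38:c[0]+38];m[c[1]-30:c[1]+30,c[0]-38:c[0]+38]=w<48
    nn,l,st,cc=cv2.connectedComponentsWithStats(m);i=1+st[1:,4].argmax();b=st[i]
    print(n,b,'plate',atz(f,(b[0]+b[2]/2-.5,b[1]+b[3]/2-.5),.012).round(4))
    for k in ('candlestick','pillbox','goblet','red_vase','snuffer','book'):
        d=cams.pinpoint(n,k)[:1]
        if d: print(k,atz(f,d[0]['uv'],0).round(3)[:2],round(d[0]['score'],2))
E
```

```text
[0.44821522 0.01066056 0.19336253] [-0.19738446  0.24607904  0.21380739] 35.5167
top plate_centre 0.56 [0.662  0.1962 0.008 ]
top mat 0.54 [ 0.4916 -0.495   0.    ]
scene plate_centre 0.68 [0.6643 0.1978 0.008 ]
scene mat 0.77 [0.6673 0.1784 0.    ]
scene mat 0.64 [ 0.6963 -0.2902  0.    ]
t 35.82 TCP [0.4481 0.0103 0.1934] yaw 0.671 -> shift cm [ 3.243e+01 -1.000e-02 -1.000e-02] turn -0.0
[0.4480562  0.01031367 0.19335215] 0.6709575457436956 [ 0.019156    0.00643574 -0.79258268] 1.5213471590056216e-05 35.8167
-1 mid pred [212. 198.] top pred [215. 186.] ivory [([206, 179, 18, 34, 396], array([215., 197.]))]
0 mid pred [236. 205.] top pred [239. 192.] ivory [([231, 186, 17, 34, 366], array([241., 205.]))]
1 mid pred [260. 211.] top pred [263. 198.] ivory [([254, 194, 18, 33, 362], array([262., 211.]))]
candle_a_foot []
candle_a_centre [(array([209., 209.]), 0.79)]
boxes [(array([206., 180.,  18.,  30.]), 0.6), (array([442., 244.,  32.,  47.]), 0.39)]
top [ 238  126   39   39 1164] plate [0.6718 0.1927 0.012 ]
candlestick [ 0.728 -0.005] 0.92
pillbox [0.636 0.   ] 0.53
goblet [0.623 0.39 ] 0.86
red_vase [ 0.668 -0.424] 0.88
book [ 0.484 -0.494] 0.65
scene [ 349  257   46   35 1315] plate [0.6723 0.1913 0.012 ]
candlestick [ 0.744 -0.022] 0.74
pillbox [ 0.628 -0.017] 0.77
goblet [0.631 0.408] 0.66
red_vase [ 0.672 -0.417] 0.97
snuffer [0.491 0.473] 0.51
book [ 0.489 -0.497] 0.58
```

```bash
python3 -c "
from workcell import workorder
print(workorder.job_done())"
```

```text
the job is handed in; nothing more can be done
None
```

I handed the job in at about 36 s of the 72 s allowed. By my last checks both candles are seated and the plate is on the mat, but the hand-in gave no verdict.

**What I did:**
- **Candles:** I tipped each one to the 40° lean by pushing its foot against the holder's overhanging front wall. I then let them slide foot first into the middle cell and the -y cell.
- **Plate:** I dragged it along the table onto the mat with shut fingers inside its rim. The fingers only pressed outward and down, so it should not have lifted.

**What the last checks showed:**
- **Candles:** In the scene camera both stick out as far as the fixed one (34, 34 and 33 px) and are evenly spaced. I compared heights only and did not measure their lean.
- **Plate:** Both cameras put its centre at about (0.672, 0.192), against a mat centre of (0.672, 0.187) measured in the first top picture.
- **Other goods:** They agree with their starting positions within the detectors' scatter of about 2 cm, and the arm was clear of everything. The snuffer showed only in the scene camera and read about 2 cm from where that camera first placed it, but the arm never went near it.

**What disagreed or failed:**
- **First grasp:** It slipped onto the candle's top facets, because the real finger tips sit about 26 mm behind the stated TCP. I corrected this by gripping lower.
- **Plate and mat detectors:** The point detectors differ from my own figures by about 1 cm. Even the largest gap between them, about 2 cm, is inside the 30 mm limit.

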